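Close up the loaded cell tester

ROBOT

A 6-joint arm with a two-finger parallel gripper is mounted at the origin on the work surface. World frame = base frame: x ahead of the robot, y to its left, z up, the work surface at z = 0. Lengths are in mm, angles in rad, forces in N, time in s.
With the tool pointing down it reaches from about 300 to 775 mm from the base axis. Payload 14.6 kg.
Tool frame: the origin (TCP) lies at the very end of the fingers, on their centre line; the grasp point (between the pads) lies 19 mm behind it; z points along the fingers, y is the line along which they close (so a half turn about z gives the same grasp; the last joint's range is limited). The gripper opens to 94 mm and grips with 3 to 60 N. Pads are 16 mm wide; open, the fingers measure 119 mm over their backs; the gripper's body (75 mm by 177 mm) begins 78 mm behind the grasp point.
Start: joints at [1.261, 0.3, 1.521, -0, 1.321, -0.067], TCP at [132.23, 533.858, 205.446] pointing down, gripper open.
Joint ranges: [-3.03, 3.03], [-0.79, 2.21], [0.23, 2.52], [-1.04, 4.18], [0, 3.07], [-2.55, 2.55]. Speed limits (rad/s): [2.22, 2.22, 2.57, 3.14, 3.14, 3.14].

INTERFACE

Orientations are given as [roll, pitch, yaw] about the fixed x, y, z axes, in that order (R = Rz(yaw) Ry(pitch) Rx(roll)).
In Python, from cell import manip gives the robot as it stands.
- The arm moves only by the tool servo_tool, never from a script. Its argument "motion" is a list that holds one entry, the list of rows, each a list of 7 numbers: the shift along the world's x, y, z as a fraction of full scale, then the turn, a rotation vector about the world's x, y, z as a fraction of full scale, then the closure, from 0 (fully open) to 1 (shut). In form: [[[x, y, z, rx, ry, rz, gripper], ...]]. A call has 1 to 10 rows; each row is the pose to reach, as a shift and turn from the pose commanded when the call began, turning the shorter way round; what a row does not reach only later rows make up. Full scale, the value 1, is 0.5 m for a shift and pi rad for a turn. A row lasts 1/10 s, in which the tool goes at most 50 mm and 8.59 degrees, less where a joint would pass 70% of its speed; a pose out of reach is approached as far as the arm can. A call with a number of a shift or a turn outside -1 to 1 is refused whole. A call with a gripper value outside its range is refused whole. The fingers move at their own pace and stop on an object; "newtons" is the grip in N (left out, the last holds). Time passes only in rows, so rows that repeat a pose let the fingers close. It gives the time, the measured TCP pose, the force, the opening and the grip force at its end, in the units of the state.
- manip.read_state(): the state, without advancing time (a new reading comes with each control period).
- manip.camera(name): name is "side" or "top"; returns a dict with "frame" (480x640x3 uint8, red, green, blue), "range_z" (480x640 float32, mm along the optical axis (not along the pixel's ray), 0 where there is no reading), "vfov" (degrees; the focal length in pixels is half the picture's height over the tangent of half this angle, whatever the lens; pixels are square), "cx", "cy" (the principal point, pixels), "k1" (the pictures are not rectified: a ray, as slopes to the right and down, at radius r is drawn at 1 + k1 r^2 times it, then the intrinsics apply), "cam_to_world" (4x4, takes a point from camera to world coordinates). Camera axes: x right, y down, z forward; pixel columns grow to the right and rows downward; lengths in mm; the calibration is good to about 2 mm. A picture is of the moment at which its call begins.
- manip.sign_off(): hands the job in; it is judged then, once.
The state is a dict: "clock": time; "joints": joint angles; "qd": joint speeds; "effort": joint torques, N m; "eef_pos": TCP position; "eef_rot": TCP orientation; "wrist_force": force on the tool from outside, world axes, zero at the start; "moment": the same for the moment, N m; "finger_gap": finger opening in mm; "finger_force": force on a finger pad.
Only numpy, scipy, OpenCV 4.12 (cv2) and the standard library are available. Lean on these libraries where they do the work, as an engineer would, in place of code of your own. Each camera call takes 0.05 s, during which the arm holds its last target. There are 200 camera calls.

TASK

One of the two bench testers has a cell lying in it: with a fingertip, push that tester's contact slide fully home so the cell is seated against the fixed contact, and then push its clear hinged guard fully shut over it. Do not pick up the cell or anything else, and leave the empty tester and the other things on the bench as they are.

Things in the scene. Friction and masses are not known exactly. Their poses are not given: they have to be found in the camera images.
- tester_a: tester HOLDING THE CELL (left or right): fixed plywood board 200x130x18 mm, yaw within 0.3 rad. Origin on the bench, 5 mm beyond the board's centre; x away from robot, z up. In mm: fixed copper contact face at x=45, 54 high; cell channel x=-24 to 44, cheeks 12 high, 24 apart; 12 thick posts, 72 high, at x=-70 and 75, y=+-57; slide on the centre line at the near side; guard hinged on the far posts.
- slide_a (a joint): contact slide of tester_a, m: 0 drawn back towards the robot, 0.035 fully home at its stop, where it holds the cell on the fixed contact (0.5 mm play). Grows along the tester's +x. About 2 N friction, stays where left. Carriage 28 mm long, 50 wide, copper contact in front, at its near end an upright black push plate 44 wide, 8 thick, from z=21 to 61 mm.
- slide_a_push (a point): centre of the near face of slide_a's push plate, 40 mm above the bench: the face to push. In tester_a's frame at x = -88.5 mm plus the joint value, y = 0.
- guard_a (a joint): clear hinged guard of tester_a, rad: 0 shut, level on its posts; 1.57 upright; 1.7 stop. Hinge axis along the tester's y at x=75, z=72 mm. Flat pane in an aluminium frame, 150 mm from hinge to free edge, 126 wide, 8 thick. Shut, it reaches from the hinge towards the robot, z=72 to 80; open, it stands at the far end. Stiff: stays where left, push all the way (1 to 5 N near its free edge).
- guard_a_edge (a point): middle of the free edge of guard_a, on its outer face (on top when shut; looks away from the robot when open). Its x axis points from the free edge to the hinge.
- tester_b: the EMPTY tester, same make and frame as tester_a, left or right of it; leave exactly as it is.
- slide_b (a joint): contact slide of the empty tester, m, as slide_a. Leave alone.
- slide_b_push (a point): near face of slide_b's push plate, as slide_a_push.
- guard_b (a joint): guard of the empty tester, rad, as guard_a; it stands open. Leave alone.
- guard_b_edge (a point): free edge of guard_b, as guard_a_edge.
- cell: cylindrical cell lying along the x axis of tester_a in its channel, loose: 21 mm diameter, 70 mm long, about 70 g, grey sleeve; origin: on the board's top (z = 18 mm) under its middle. At the start it is 4 to 12 mm short of the fixed contact; seated, its origin is at x = 10 mm in the tester's frame. The slide pushes it there.
- spare_cell: spare cylindrical cell standing on end between the testers, 21 mm diameter, 70 mm tall; origin: centre of its underside. Leave alone.
- screwdriver: screwdriver, 170 mm long, lying on the bench between the testers, beyond the spare cell. Leave alone.
- multimeter: multimeter lying flat, 185 x 88 x 42 mm, left of the testers. Leave alone.
- clamp_meter: clamp meter lying flat, about 220 mm long, 34 mm high, right of the testers. Leave alone.
- tape_roll: roll of tape lying flat, 90 mm diameter, 24 mm high, between the testers, nearest the robot. Leave alone.

How it is judged:
By the outcome, as a careful person would: the job done as asked, in the order asked, and still so for the second after the job is handed in, with the robot touching nothing.
It also fails if it takes over 51 s, if anything falls off the work surface, if the arm or the gripper's body presses on something with over 40 N, if the wrist force passes 120 N, or if a joint passes its speed limit or range.

## Working session

There is one attempt and no reset: what is moved stays moved. The work goes in short steps, Python scripts to look and compute and a tool call to move; the robot and the scene stay as the last step left them, time stands still between calls to the robot, and variables do not carry over. Pictures are saved under pics/ and viewed, at most 10 in all, crops included, and the job is handed in when it is done.

Besides the shell and the picture viewer there is one more tool, called after "Emit:" as name(argument=value, ...) on one line, values as JSON. servo_tool: Moves the arm, as the interface text tells. Its arguments: {"type":"object","properties":{"motion":{"type":"array"},"newtons":{"type":"number"}},"required":["motion"]}

```bash
mkdir -p pics
cat > h.py <<'E'
from cell import manip
import numpy as np, cv2
def cam(n):
    c=manip.camera(n); c['f']=240/np.tan(np.radians(c['vfov'])/2); return c
def pts(c):
    v,u=np.mgrid[0:480,0:640]; x=(u-c['cx'])/c['f']; y=(v-c['cy'])/c['f']
    a,b=x.copy(),y.copy()
    for _ in range(8):
        s=1+c['k1']*(a*a+b*b); a,b=x/s,y/s
    z=c['range_z']; P=np.stack([a*z,b*z,z,np.ones_like(z)],-1)@np.array(c['cam_to_world']).T
    P=P[...,:3]; P[z==0]=np.nan; return P
def save(c,n): cv2.imwrite('pics/'+n,c['frame'][...,::-1])
E
python3 - <<'E'
from h import *
for n in('top','side'):
    c=cam(n); save(c,n+'1.png'); np.savez(n+'.npz',P=pts(c),frame=c['frame']); print(c['f'],c['k1'],np.round(c['cam_to_world'],3).tolist())
print(manip.read_state())
E
```

```text
500.60419643884455 -0.007263667129106375 [[0.002, -0.978, 0.207, 255.402], [-1.0, -0.001, 0.002, -16.677], [-0.002, -0.207, -0.978, 1315.101], [0.0, 0.0, 0.0, 1.0]]
562.7066700910565 -0.022994464256530064 [[0.978, -0.131, 0.163, 311.079], [-0.209, -0.677, 0.705, -939.169], [0.018, -0.724, -0.69, 1002.267], [0.0, 0.0, 0.0, 1.0]]
{'clock': 0.1, 'joints': array([ 1.26140560e+00,  3.00404284e-01,  1.52146962e+00,  2.74950883e-05,
        1.32068258e+00, -6.66077268e-02]), 'qd': array([ 3.11418538e-04,  8.28656171e-05, -3.36630509e-04,  6.29666217e-04,
        1.62009404e-04,  5.02866192e-04]), 'effort': array([ 1.90902210e-03, -5.32645226e+01, -3.53282654e+01,  7.09974580e-02,
        2.34579819e-02, -9.17158445e-05]), 'eef_pos': array([132.15858051, 533.66948833, 204.97012807]), 'eef_rot': array([-3.14063274e+00, -9.07246085e-05,  2.89880280e+00]), 'wrist_force': array([ 1.29971145, -0.54476871,  0.42426925]), 'moment': array([ 0.03533913, -0.01801477, -0.02679237]), 'finger_force': 0.0, 'finger_gap': 93.97122825694262}
```

View pics/top1.png

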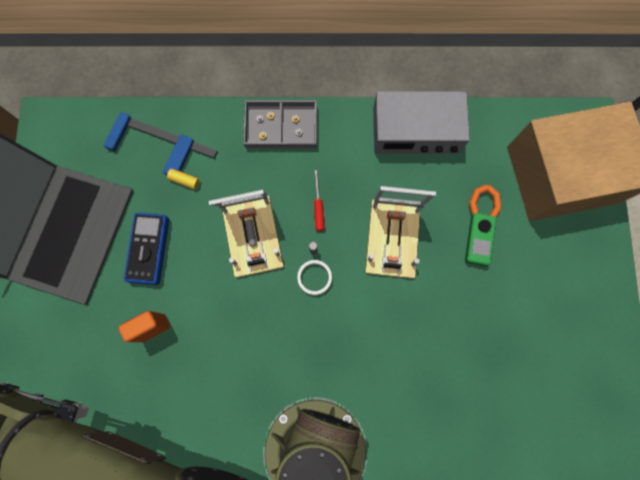

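View pics/side1.png

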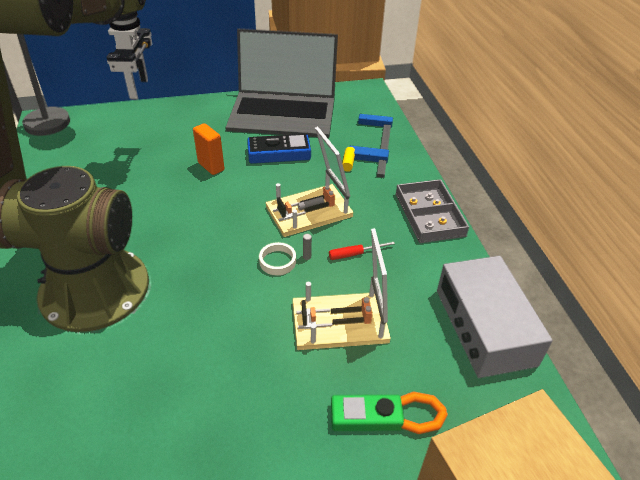

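The left tester (board around px 252,237 in top, 310,210 in side) holds the dark cell. The right one (395,237) is empty. Both guards stand open at the far end.

Run:
```python
from h import *
R={'top':(slice(180,285),slice(200,295)),'side':(slice(120,240),slice(255,362))}
for n in R:
    d=np.load(n+'.npz'); P=d['P'][R[n]].reshape(-1,3); F=d['frame'][R[n]]
    hsv=cv2.cvtColor(F,cv2.COLOR_RGB2HSV).reshape(-1,3).astype(int)
    z=P[:,2]
    m=(abs(z-18)<7)&(hsv[:,0]>12)&(hsv[:,0]<32)&(hsv[:,1]>50)&(hsv[:,2]>130)
    Q=P[m]; (c,s,a)=cv2.minAreaRect(Q[:,:2].astype(np.float32)); 
    print(n,m.sum(),'z',np.median(Q[:,2]),'rect',c,s,a)
    b=cv2.boxPoints((c,s,a)); e=max(((b[i]-b[i-1]) for i in range(4)),key=lambda v:np.hypot(*v)); e=e*np.sign(e[0]); yaw=np.arctan2(e[1],e[0])
    ex=np.array([np.cos(yaw),np.sin(yaw)]);o=np.array(c)+5*ex
    print('origin',o,'yaw',yaw)
    L=np.c_[(P[:,:2]-o)@ex,(P[:,:2]-o)@[-ex[1],ex[0]],z]
    # push plate
    k=(abs(L[:,1])<26)&(L[:,0]<-40)&(L[:,0]>-110)&(z>35)&(z<70); print('plate',k.sum(),np.round(np.nanpercentile(L[k],[3,50,97],axis=0),1).tolist())
    for sx in(-70,75):
      for sy in(57,-57):
        k=(np.hypot(L[:,0]-sx,L[:,1]-sy)<14)&(z>62)&(z<80); print('post',sx,sy,k.sum(),np.round(np.nanmedian(L[k],axis=0),1).tolist() if k.any() else '')
    k=(L[:,0]>40)&(z>90)&(z<260)&(abs(L[:,1])<80); print('guard',k.sum()); 
    if k.sum()>5:
        print(np.round(np.nanpercentile(L[k],[2,50,98],axis=0),1).tolist()); G=L[k]; print('x vs z',np.polyfit(G[:,2],G[:,0],1))
    # dark cell
    k=(abs(L[:,1])<11)&(L[:,0]>-50)&(L[:,0]<44)&(z>30)&(z<45);print('cell',k.sum(),np.round(np.nanpercentile(L[k],[2,50,98],axis=0),1).tolist())
```

```text
top 2392 z 17.41950691225236 rect (540.0089721679688, 168.8240966796875) (193.8959197998047, 129.68466186523438) 12.616315841674805
origin [544.88824511 169.91620266] yaw 0.22019632
plate 129 [[-83.8, -20.7, 38.6], [-78.3, -0.6, 50.3], [-56.5, 19.5, 63.8]]
post -70 57 22 [-65.7, 56.1, 70.0]
post -70 -57 20 [-66.4, -57.3, 71.7]
post 75 57 21 [76.0, 53.6, 73.3]
post 75 -57 22 [75.2, -54.5, 74.9]
guard 344
[[40.9, -63.4, 93.5], [47.5, -0.9, 215.5], [75.1, 60.3, 220.8]]
x vs z [-0.24109361 97.16127214]
cell 196 [[-31.4, -9.4, 30.3], [3.4, -0.4, 35.8], [37.3, 9.4, 41.4]]
side 1649 z 16.50760563618553 rect (608.6104736328125, 216.77369689941406) (392.7387390136719, 196.4184112548828) 34.99323272705078
origin [612.70657253 219.64109492] yaw 0.61074704
plate 70 [[-108.4, -25.1, 35.1], [-76.1, -6.1, 37.0], [-41.1, 8.7, 44.6]]
post -70 57 0 
post -70 -57 0 
post 75 57 0 
post 75 -57 0 
guard 0
cell 9 [[-43.0, -10.0, 31.3], [-35.0, -6.4, 39.7], [-31.1, -1.8, 44.4]]
```

Emit:
servo_tool(motion=[[[0,0,0.11,0,0,0.05,1],[0.06,-0.08,0.11,0,0,0.1,1],[0.594,-0.78,0.11,0,0,0.147,1],[0.594,-0.78,0.11,0,0,0.147,1],[0.594,-0.78,0.11,0,0,0.147,1],[0.594,-0.78,0.11,0,0,0.147,1],[0.594,-0.78,0.11,0,0,0.147,1],[0.594,-0.78,0.11,0,0,0.147,1],[0.594,-0.78,0.11,0,0,0.147,1],[0.594,-0.78,0.11,0,0,0.147,1]]], newtons=20)

```text
clock: 1.1
eef_pos: [402.2, 178.3, 260.4]
eef_rot: [3.142, 0.0, -2.923]
wrist_force: [0.6, 1.2, -0.6]
finger_gap: 17.5
finger_force: 0.0
```

Emit:
servo_tool(motion=[[[0,0,0,0,0,0,1],[0,0,0,0,0,0,1],[0,0,0,0,0,0,1]]])

```text
clock: 1.4
eef_pos: [401.0, 180.9, 260.3]
eef_rot: [3.141, -0.0, -2.922]
wrist_force: [-1.0, 0.3, 0.7]
finger_gap: 0.3
finger_force: 0.0
```

Run:
```python
from h import *
c=cam('top'); save(c,'top2.png'); np.savez('top2.npz',P=pts(c),frame=c['frame'])
c=cam('side'); cv2.imwrite('pics/side2.png',cv2.resize(c['frame'][60:260,180:400,::-1],None,fx=3,fy=3)[:600])
s=manip.read_state();p=s['eef_pos'];print(p,s['finger_gap'],s['wrist_force'])
o=np.array([548.,170.6]);ex=np.array([np.cos(.22),np.sin(.22)]);t=o-122*ex;print('target',t,'delta/500',(t-p[:2])/500,(32-p[2])/500)
```

```text
[400.8820017  181.31130799 260.46027269] 0.4541357264314984 [-0.27050396  0.15771452 -0.24330698]
target [428.94051118 143.97598598] delta/500 [ 0.05611702 -0.07467064] -0.45692054537123783
```

Emit:
servo_tool(motion=[[[0.056,-0.075,0,0,0,0,1],[0.056,-0.075,0,0,0,0,1],[0.056,-0.075,-0.1,0,0,0,1],[0.056,-0.075,-0.2,0,0,0,1],[0.056,-0.075,-0.3,0,0,0,1],[0.056,-0.075,-0.38,0,0,0,1],[0.056,-0.075,-0.44,0,0,0,1],[0.056,-0.075,-0.456,0,0,0,1],[0.056,-0.075,-0.456,0,0,0,1],[0.056,-0.075,-0.456,0,0,0,1]]])

```text
clock: 2.5
eef_pos: [430.2, 143.4, 33.9]
eef_rot: [3.142, 0.002, -2.922]
wrist_force: [1.1, -0.7, 0.7]
finger_gap: 0.4
finger_force: 0.0
```

Run:
```python
from h import *
c=cam('top'); cv2.imwrite('pics/top3.png',cv2.resize(c['frame'][170:300,190:350,::-1],None,fx=4,fy=4))
c=cam('side'); cv2.imwrite('pics/side3.png',cv2.resize(c['frame'][80:260,200:400,::-1],None,fx=3,fy=3))
s=manip.read_state();p=s['eef_pos'];print(p,s['wrist_force'])
o=np.array([548.,170.6]);ex=np.array([np.cos(.22),np.sin(.22)]);d=p[:2]-o;print(d@ex,d@[-ex[1],ex[0]])
```

```text
[430.33478288 143.18831008  33.97022461] [-1.03072332 -0.09577765  0.06652397]
-120.81122801876603 -1.072962293504361
```

View pics/side3.png

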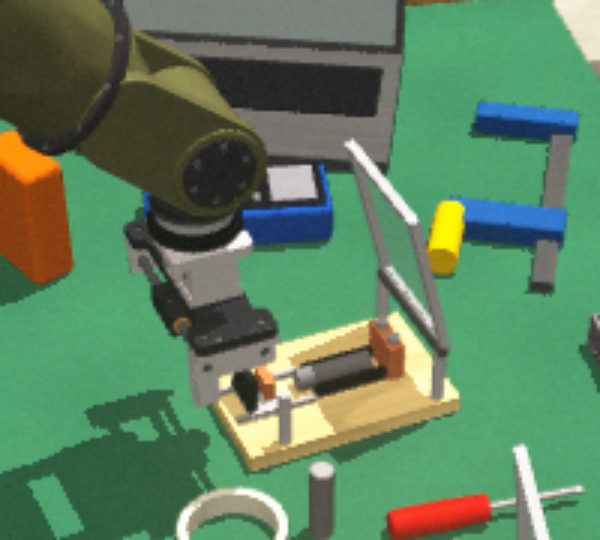

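The closed fingertip (crop ~205,385) is just short of the black push plate (245,390), and the cell lies loose in the channel. Next I push the slide.

Emit:
servo_tool(motion=[[[0.02,0.0044,0,0,0,0,1],[0.034,0.0075,0,0,0,0,1],[0.044,0.01,0,0,0,0,1],[0.054,0.012,0,0,0,0,1],[0.064,0.0145,0,0,0,0,1],[0.074,0.0165,0,0,0,0,1],[0.084,0.019,0,0,0,0,1],[0.094,0.021,0,0,0,0,1],[0.1,0.0224,0,0,0,0,1],[0.1,0.0224,0,0,0,0,1]]])

```text
clock: 3.6
eef_pos: [479.9, 154.1, 32.4]
eef_rot: [3.142, 0.0, -2.923]
wrist_force: [-0.6, -0.3, 0.4]
finger_gap: 0.3
finger_force: 0.0
```

Emit:
servo_tool(motion=[[[0.004,0.001,0,0,0,0,1],[0.008,0.0018,0,0,0,0,1],[0.008,0.0018,0,0,0,0,1]]])

```text
clock: 3.9
eef_pos: [483.7, 154.9, 32.4]
eef_rot: [3.142, 0.0, -2.923]
wrist_force: [-0.1, 0.2, -0.3]
finger_gap: 0.4
finger_force: 0.2
```

Emit:
servo_tool(motion=[[[0.004,0.001,0,0,0,0,1],[0.008,0.0018,0,0,0,0,1]]])

```text
clock: 4.1
eef_pos: [487.0, 155.7, 32.4]
eef_rot: [-3.142, -0.002, -2.923]
wrist_force: [-20.0, -5.5, 15.9]
finger_gap: 0.4
finger_force: 10.7
```

Run:
```python
from h import *
c=cam('side'); cv2.imwrite('pics/side4.png',cv2.resize(c['frame'][150:240,240:370,::-1],None,fx=6,fy=6))
```

```text
(no output)
```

View pics/side4.png

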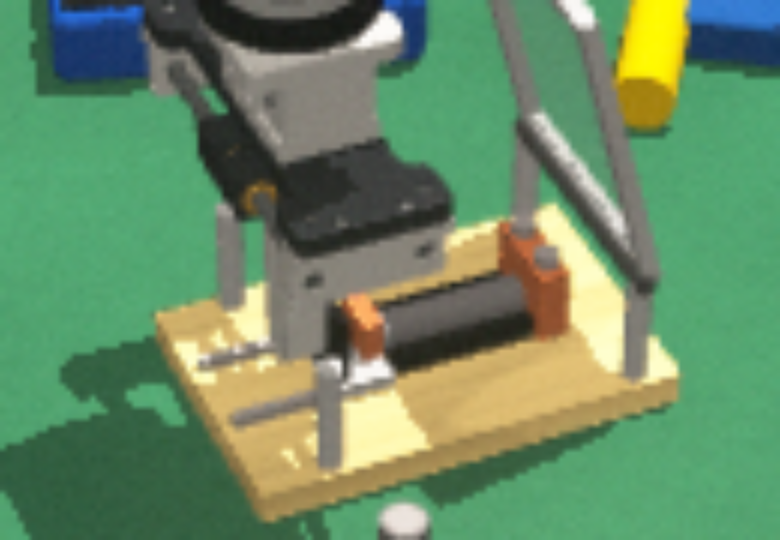

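The cell (crop ~455,310) spans from the slide contact (365,325) to the fixed contact (535,280), and the push force has risen to 20 N. I'll press slightly more to confirm the stop, then back off.

Emit:
servo_tool(motion=[[[0.002,0.0004,0,0,0,0,1],[0.002,0.0004,0,0,0,0,1]]])

```text
clock: 4.35
eef_pos: [487.0, 155.7, 32.4]
eef_rot: [-3.142, -0.004, -2.922]
wrist_force: [-15.4, -4.0, 12.1]
finger_gap: 0.4
finger_force: 8.0
```

Emit:
servo_tool(motion=[[[-0.02,-0.0044,0,0,0,0,1],[-0.06,-0.0132,0,0,0,0,1],[-0.06,-0.0132,0,0,0,0,1],[-0.06,-0.0132,0.1,0,0,0,1],[-0.06,-0.0132,0.2,0,0,0,1],[-0.06,-0.0132,0.3,0,0,0,1],[-0.06,-0.0132,0.4,0,0,0,1],[-0.06,-0.0132,0.46,0,0,0,1],[-0.06,-0.0132,0.46,0,0,0,1]]])

```text
clock: 5.25
eef_pos: [460.3, 149.8, 267.1]
eef_rot: [3.141, 0.008, -2.923]
wrist_force: [0.2, 1.4, -0.7]
finger_gap: 0.4
finger_force: 0.0
```

Run:
```python
from h import *
import json
s=manip.read_state();p=s['eef_pos'];print(p,s['joints'])
o=np.array([547.,170.6]);ex=np.array([np.cos(.22),np.sin(.22)]);ey=np.array([-ex[1],ex[0]])
c=cam('top');cc=pts(c);np.savez('top4.npz',P=cc,frame=c['frame'])
P=cc[170:285,195:300].reshape(-1,3);L=np.c_[(P[:,:2]-o)@ex,(P[:,:2]-o)@ey,P[:,2]]
k=(L[:,0]>25)&(L[:,2]>195)&(L[:,2]<235)&(abs(L[:,1])<75);print('edge',k.sum(),np.round(np.nanpercentile(L[k],[2,50,98],axis=0),1).tolist())
for x,z in((105,300),(105,190)):
    t=o+x*ex;print(x,z,np.round([*(t-p[:2])/500,(z-p[2])/500],4))
for th in(1.3,1.2,1.1,1.,.9,.8,.7,.6,.5,.4,.3,.2,.1,0):
    x=75-130*np.cos(th)+8*np.sin(th)+8;z=72+130*np.sin(th)+8*np.cos(th);t=o+x*ex;print(th,round(x,1),round(z,1),np.round([*t,z],1))
```

```text
[460.28987774 149.81975582 267.08573006] [ 2.38973685e-01  1.02875980e-01  1.61364150e+00  3.32735853e-05
  1.41660983e+00 -1.55091761e+00]
edge 44 [[39.2, -63.3, 201.7], [43.0, -52.3, 216.7], [47.8, -38.8, 219.9]]
105 300 [0.3784 0.0874 0.0658]
105 190 [ 0.3784  0.0874 -0.1542]
1.3 55.9 199.4 [601.6 182.8 199.4]
1.2 43.3 196.1 [589.3 180.1 196.1]
1.1 31.2 191.5 [577.4 177.4 191.5]
1.0 19.5 185.7 [566.  174.9 185.7]
0.9 8.5 178.8 [555.3 172.4 178.8]
0.8 -1.8 170.8 [545.2 170.2 170.8]
0.7 -11.3 161.9 [536.  168.1 161.9]
0.6 -19.8 152.0 [527.7 166.3 152. ]
0.5 -27.3 141.3 [520.4 164.7 141.3]
0.4 -33.6 130.0 [514.2 163.3 130. ]
0.3 -38.8 118.1 [509.1 162.1 118.1]
0.2 -42.8 105.7 [505.2 161.3 105.7]
0.1 -45.6 92.9 [502.5 160.7  92.9]
0 -47.0 80.0 [501.1 160.3  80. ]
```

Emit:
servo_tool(motion=[[[0,0,0.086,0,0,0,1],[0.09,0.021,0.086,0,0,0,1],[0.18,0.042,0.086,0,0,0,1],[0.27,0.063,0.086,0,0,0,1],[0.378,0.0874,0.086,0,0,0,1],[0.378,0.0874,0.086,0,0,0,1],[0.378,0.0874,0.086,0,0,0,1],[0.378,0.0874,-0.04,0,0,0,1],[0.378,0.0874,-0.13,0,0,0,1],[0.378,0.0874,-0.13,0,0,0,1]]])

```text
clock: 6.3
eef_pos: [644.4, 192.4, 192.1]
eef_rot: [-3.141, -0.008, -2.922]
wrist_force: [0.4, -0.0, 0.5]
finger_gap: 0.4
finger_force: 0.0
```

Emit:
servo_tool(motion=[[[0,0,0,0,0,0,1],[0,0,0,0,0,0,1]]])

```text
clock: 6.5
eef_pos: [648.1, 193.2, 201.1]
eef_rot: [3.142, 0.004, -2.922]
wrist_force: [0.2, -0.3, 0.7]
finger_gap: 0.6
finger_force: 0.0
```

Run:
```python
from h import *
c=cam('side'); cv2.imwrite('pics/side5.png',cv2.resize(c['frame'][60:240,220:420,::-1],None,fx=3,fy=3))
s=manip.read_state();p=s['eef_pos'];print(p,s['wrist_force'],s['joints'])
```

```text
[648.26606333 193.27629846 201.10130322] [-0.55227017 -0.21648883  0.15957591] [ 2.35611076e-01  5.91208794e-01  1.11666467e+00  2.61555540e-05
  1.42881979e+00 -1.55423922e+00]
```

View pics/side5.png

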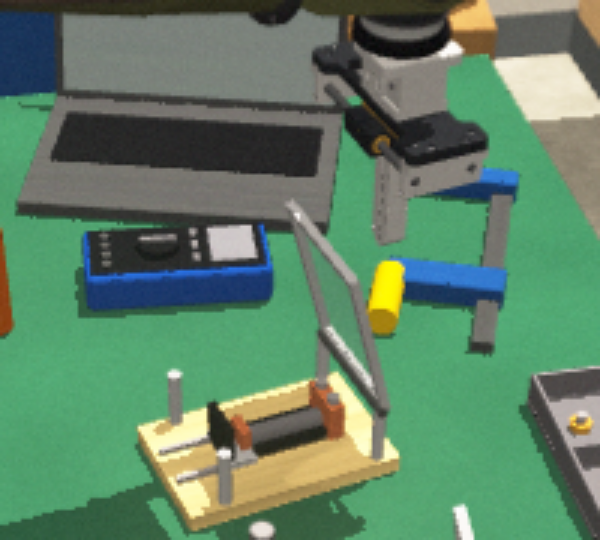

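The slide stays home, with the plate at crop ~220,430. The fingertip (390,235) is behind the open guard. Next I swing it along the arc.

Emit:
servo_tool(motion=[[[-0.05,-0.011,-0.002,0,0,0,1],[-0.075,-0.017,-0.004,0,0,0,1],[-0.093,-0.021,-0.004,0,0,0,1],[-0.106,-0.024,-0.007,0,0,0,1],[-0.118,-0.0265,-0.011,0,0,0,1],[-0.13,-0.029,-0.015,0,0,0,1],[-0.142,-0.032,-0.02,0,0,0,1],[-0.154,-0.035,-0.026,0,0,0,1],[-0.165,-0.037,-0.032,0,0,0,1]]])

```text
clock: 7.45
eef_pos: [564.5, 174.4, 181.1]
eef_rot: [3.142, -0.0, -2.923]
wrist_force: [1.9, 0.3, 1.8]
finger_gap: 0.1
finger_force: 1.0
```

Emit:
servo_tool(motion=[[[-0.011,-0.0025,-0.006,0,0,0,1],[-0.021,-0.005,-0.013,0,0,0,1],[-0.031,-0.007,-0.021,0,0,0,1],[-0.041,-0.009,-0.029,0,0,0,1],[-0.051,-0.0115,-0.038,0,0,0,1],[-0.06,-0.0135,-0.047,0,0,0,1]]])

```text
clock: 8.05
eef_pos: [534.6, 167.7, 157.6]
eef_rot: [-3.142, -0.0, -2.923]
wrist_force: [2.3, -0.1, -0.3]
finger_gap: 0.4
finger_force: 0.8
```

Run:
```python
from h import *
c=cam('side'); cv2.imwrite('pics/side6.png',cv2.resize(c['frame'][60:240,220:420,::-1],None,fx=3,fy=3))
s=manip.read_state();p=s['eef_pos'];print(p,s['wrist_force'])
```

```text
[533.83267971 167.52519899 156.78632747] [0.54562668 0.39344513 0.00838699]
```

View pics/side6.png

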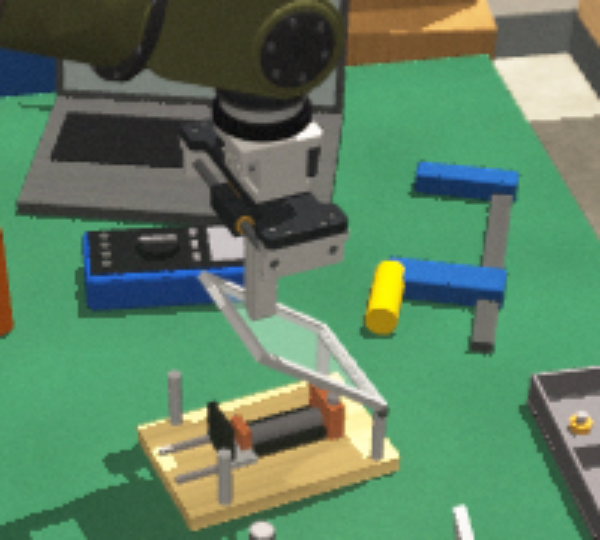

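The guard is half closed and follows the fingertip (crop ~262,310). Continuing along the arc.

Emit:
servo_tool(motion=[[[-0.014,-0.003,-0.01,0,0,0,1],[-0.028,-0.006,-0.031,0,0,0,1],[-0.04,-0.009,-0.054,0,0,0,1],[-0.05,-0.011,-0.078,0,0,0,1],[-0.058,-0.0125,-0.103,0,0,0,1],[-0.063,-0.014,-0.128,0,0,0,1],[-0.065,-0.0143,-0.144,0,0,0,1],[-0.066,-0.0145,-0.152,0,0,0,1],[-0.066,-0.0145,-0.154,0,0,0,1]]])

```text
clock: 9.0
eef_pos: [501.9, 160.5, 80.4]
eef_rot: [-3.142, -0.001, -2.923]
wrist_force: [0.7, 0.9, 0.5]
finger_gap: 0.1
finger_force: 0.0
```

Emit:
servo_tool(motion=[[[0,0,-0.002,0,0,0,1],[0,0,-0.004,0,0,0,1],[0,0,-0.004,0,0,0,1]]])

```text
clock: 9.3
eef_pos: [502.2, 160.6, 80.1]
eef_rot: [-3.142, 0.001, -2.922]
wrist_force: [-5.8, -0.9, 11.3]
finger_gap: -0.0
finger_force: 5.8
```

Emit:
servo_tool(motion=[[[0,0,-0.003,0,0,0,1],[0,0,-0.004,0,0,0,1]]])

```text
clock: 9.5
eef_pos: [502.4, 160.7, 79.8]
eef_rot: [-3.142, 0.001, -2.922]
wrist_force: [-16.5, -5.0, 37.5]
finger_gap: 0.2
finger_force: 18.5
```

Emit:
servo_tool(motion=[[[0,0,0.02,0,0,0,1],[0,0,0.1,0,0,0,1],[0,0,0.2,0,0,0,1],[0,0,0.3,0,0,0,1],[-0.1,0,0.36,0,0,0,1],[-0.2,0,0.36,0,0,0,1],[-0.2,0,0.36,0,0,0,1],[-0.2,0,0.36,0,0,0,1]]])

```text
clock: 10.3
eef_pos: [401.7, 160.7, 258.0]
eef_rot: [3.141, 0.002, -2.922]
wrist_force: [-0.1, -0.7, 0.3]
finger_gap: 0.2
finger_force: 0.0
```

Run:
```python
from h import *
o=np.array([547.,170.6]);ex=np.array([np.cos(.22),np.sin(.22)]);ey=np.array([-ex[1],ex[0]])
c=cam('top');P=pts(c)[170:285,195:300].reshape(-1,3);L=np.c_[(P[:,:2]-o)@ex,(P[:,:2]-o)@ey,P[:,2]]
for a in(-80,60),(-80,-70),(-65,-50),(-20,0),(40,60):
    k=(L[:,0]>a[0])&(L[:,0]<a[1])&(L[:,2]>66)&(L[:,2]<100)&(abs(L[:,1])<66);print(a,k.sum(),np.round(np.nanpercentile(L[k,2],[10,50,90]),1))
c=cam('side'); cv2.imwrite('pics/side7.png',cv2.resize(c['frame'][110:380,200:420,::-1],None,fx=2.2,fy=2.2))
print(manip.read_state()['wrist_force'])
```

```text
(-80, 60) 1416 [74.5 77.9 81.4]
(-80, -70) 12 [71.3 78.  81.1]
(-65, -50) 29 [76.6 79.4 83.2]
(-20, 0) 217 [74.5 77.8 81.2]
(40, 60) 373 [74.5 77.7 81.1]
[-0.11731812 -0.4414298  -0.12693905]
```

View pics/side7.png

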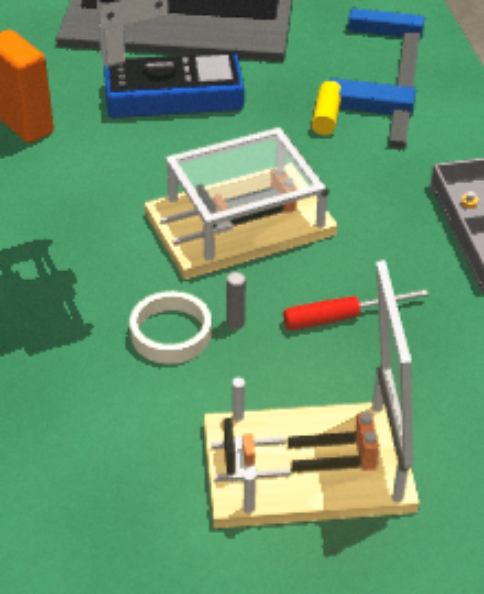

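The guard lies level on its posts (crop ~245,170) at about 78 mm throughout. The slide is home with the cell seated, and everything else is where it was.

```bash
python3 -c "
from cell import manip
print(manip.sign_off())"
```

```text
the job is handed in; nothing more can be done
None
```

The left tester's slide is pushed home with the cell seated, its guard is fully shut, nothing else was disturbed, and the job is handed in at about 10 s on the robot's clock.

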